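True up a profile-frame corner with a square

ROBOT

A 7-joint arm with a two-finger parallel gripper is mounted at the origin on the work surface; the furniture and walls round the work are solid. World frame = base frame: x ahead of the robot, y to its left, z up, the work surface at z = 0. Lengths are in m, angles in rad, forces in N, time in s.
With the tool pointing down it reaches from about 0.4 to 0.925 m from the base axis. Payload 5.6 kg.
Tool frame: the origin (TCP) lies midway between the tips of the shut fingers; the grasp point (between the pads) lies 19 mm behind it (env.grip_point_offset is the z of the grasp point in the tool frame, in m); z points along the fingers, y is the direction in which the jaws open and shut (so a half turn about z gives the same grasp; the last joint's range is limited). The gripper opens to 85 mm and grips with 20 to 120 N. Pads are 22 mm wide; open, the fingers measure 114 mm over their backs; the gripper's body (76 mm by 85 mm) begins 54 mm behind the grasp point. The pads swing forward as they close: fully open they stand 13 mm farther back than shut.
Start: joints at [1.134, 0.468, -0.012, 1.603, 0.006, 1.071, -0.056], TCP at [0.249, -0.6, 0.231] pointing down, gripper open.
Joint ranges: [-2.53, 2.53], [-0.31, 2.02], [-1.57, 1.55], [0.28, 2.44], [-1.29, 4.43], [0.15, 1.84], [-2.92, 2.92]. Speed limits (rad/s): [2.57, 2.57, 3.14, 3.14, 3.14, 3.14, 3.14].

INTERFACE

Orientations are given as [roll, pitch, yaw] about the fixed x, y, z axes, in that order (R = Rz(yaw) Ry(pitch) Rx(roll)).
In Python, from bench import monitor, imaging, env gives the robot as it stands.
- The arm moves only by the tool apply_moves, never from a script. Its argument "commands" is a list of rows, each a list of 3 entries, a list of its own where there are three numbers: the opening, from -1 (shut) to 1 (fully open), so that 0 is half open, then the shift along the tool's x, y, z in m, then the turn, a rotation vector about the tool's x, y, z in rad. A call has 1 to 20 rows; each row shifts and turns the commanded pose from where the row before left it, along the tool's axes as they then stand; what a row does not reach is not made up. A row lasts 1/8 s, in which the tool goes at most 62.5 mm and 10.7 degrees, less where a joint would pass 70% of its speed; a pose out of reach is approached as far as the arm can. A call with a gripper value outside its range is refused whole. The fingers move at their own pace and stop on an object; "squeeze" is the grip in N (left out, the last holds). Time passes only in rows, so rows that do not move let the fingers close. It gives the time, the measured TCP pose, the force and the opening at its end, in the units of the state.
- monitor.sense(): the state, without advancing time (a new reading comes with each control period).
- imaging.snapshot(name): name is "scene" or "top"; returns (picture, depth): 384x512x3 uint8, red, green, blue; 384x512 float32, m along the optical axis (not along the pixel's ray), 0 where there is no reading.
- imaging.get_calibration(name): a dict with "mtx" (3x3 intrinsics, pixels), "R" (3x3) and "t" (3): a world point X has camera coordinates R X + t. Camera axes: x right, y down, z forward; pixel columns grow to the right and rows downward; lengths in m; the calibration is good to about 2 mm. A picture is of the moment at which its call begins. get_calibration takes no time and is no camera call.
- env.job_done(): hands the job in, once; it reports no verdict.
The state is a dict: "clock": time; "joint_positions": joint angles; "qvel": joint speeds; "effort": joint torques, N m; "position": TCP position; "orientation": TCP orientation; "contact_force": force on the tool from outside, world axes, zero at the start; "ft_torque": the same for the moment, N m; "grip_width": finger opening in m.
Only numpy, scipy, OpenCV 4.12 (cv2) and the standard library are available. Lean on these libraries where they do the work, as an engineer would, in place of code of your own. Each camera call takes 0.05 s, during which the arm holds its last target.

TASK

One rail of the aluminium frame corner on the bench leans inwards because its pivot bolt is not yet tight. Pick up the blue square by its black grip, lift it clear of the bench and set it down inside the corner; press it with a firm but gentle push (some 10 to 15 N each way, never over 25 N on a rail) against the fixed rail and the leaning rail together, so that the leaning rail is pushed out fully home, to a true right angle, and both legs sit flush without gaps, and hold it so for a second. Then let go and leave the square lying flush in the corner; move the rails only with the square and leave the tin, pen, timer and bottle alone.

Things in the scene. Friction and masses are not known exactly. Their poses are not given: they have to be found in the camera images.
- square_grip (a point): centre of the square's upright black grip, to be held: 18 mm thick along the square's +x+y diagonal, 36 mm wide across it, from 10 to 66 mm above the underside; this point is 48 mm above the underside and 38 mm in from each leg's outer face. Axes as square
- square: blue L-shaped square, about 300 g, loose, flat on the bench. Origin: underside, outer heel, where the outer face planes cross (heel cut back 8 mm). Leg a runs along +x, outer face y = 0; leg b along +y, outer face x = 0. Legs reach 100 mm from the heel, 12 wide, 16 high. z up. Seated, its axes and origin match fixed_rail: leg a on the fixed rail, leg b on the leaning rail
- square_tip_a (a point): tip of leg a, on the outer face, 100 mm from the heel, 8 mm up
- square_tip_b (a point): tip of leg b, on the outer face, 100 mm from the heel, 8 mm up
- fixed_rail: slotted aluminium rail, 20 x 20 mm, fixed on the bench. Origin: on the bench at the inner apex of the corner. Runs along its +x from 1 to 153 mm; inner face is the plane y = 0, looking to +y; z up; the corner opens to +x +y. The square rubs on rails and bench with a friction coefficient of 0.5 to 0.8, so a hard push on one hinders sliding along it
- swing_rail: the leaning rail, 20 x 20 mm, on an upright pivot bolt with friction: 1 to 2 N at the square's tip moves it, it stays where left. Origin: the pivot, at (-10, -10) mm in fixed_rail. Runs along its +y from 11 to 163 mm, inner face x = +10 mm. Starts leaning inwards 0.04 to 0.10 rad; true when square to the fixed rail; a shoulder in the bracket stops it there. Bolt head 31 mm high
- tin: round tin with a blue lid, 56 mm across, 28 mm tall; origin under its centre. A bystander, loose
- pen: white marker pen with blue cap, 140 x 12 x 15 mm, lying; origin under its centre, y along it. A bystander, loose
- bench_timer: white bench timer, 60 x 66 x 21 mm; origin under its centre. A bystander, loose
- bottle: small reagent bottle with black cap, 54 mm across, 100 mm tall; origin under its centre. A bystander, loose
Not all that is in view belongs to the job. Of the things that look like the square, the middle-sized one is meant.

How it is judged:
By the outcome, as a careful person would: the job done as asked, in the order asked, and still so for the second after the job is handed in, with the robot touching nothing.
It also fails if it takes over 64 s, if anything falls off the work surface, if the arm or the gripper's body presses on something with over 40 N, if the wrist force passes 120 N, or if a joint passes its speed limit or range.

## Working session

There is one attempt and no reset: what is moved stays moved. The work goes in short steps, Python scripts to look and compute and a tool call to move; the robot and the scene stay as the last step left them, time stands still between calls to the robot, and variables do not carry over. Pictures are saved under pics/ and viewed, and the job is handed in when it is done.

Besides the shell and the picture viewer there is one more tool, called as name([rows], argument=value, ...), one row to a line, values as JSON. apply_moves: Moves the arm, as the interface text tells. Its arguments: {"type":"object","properties":{"commands":{"type":"array","items":{"type":"array"}},"squeeze":{"type":"number"}},"required":["commands"]}

```bash
mkdir -p pics; ls; python3 - <<'E'
from bench import monitor, imaging, env
import cv2, numpy as np
for n in ("top","scene"):
    p,d=imaging.snapshot(n); cv2.imwrite(f"pics/{n}0.png",p[...,::-1]); np.save(f"pics/{n}0.npy",d)
    c=imaging.get_calibration(n); print(n,c)
print(monitor.sense(), env.grip_point_offset)
E
```

```text
pics
top {'mtx': array([[477.56334323,   0.        , 253.74881655],
       [  0.        , 477.56334323, 189.83905418],
       [  0.        ,   0.        ,   1.        ]]), 'R': array([[ 9.53248666e-02, -9.95446165e-01, -3.20106528e-04],
       [-9.72033109e-01, -9.30134671e-02, -2.15638886e-01],
       [ 2.14627128e-01,  2.08669022e-02, -9.76473127e-01]]), 't': array([-0.07881184,  0.53403408,  1.26681539])}
scene {'mtx': array([[470.94014708,   0.        , 257.17392154],
       [  0.        , 470.94014708, 193.93643556],
       [  0.        ,   0.        ,   1.        ]]), 'R': array([[-0.61559816, -0.7879741 ,  0.01165045],
       [-0.32678035,  0.24178581, -0.91364885],
       [ 0.71711472, -0.56624769, -0.40633735]]), 't': array([0.32208265, 0.24796433, 1.21951376])}
{'clock': 0.1, 'joint_positions': array([ 1.13399802,  0.46833239, -0.01160119,  1.60354665,  0.00597451,
        1.0713791 , -0.05631505]), 'qvel': array([ 1.24741117e-03, -3.29652819e-03,  5.13346516e-04, -2.44849273e-03,
       -5.24523550e-04,  1.69619246e-05, -8.87507924e-04]), 'effort': array([ 1.69779269e-03, -5.33516121e+01,  2.17099657e-02, -2.51965481e+01,
        1.14703961e-02,  4.27189501e-03, -1.17240327e-05]), 'position': array([ 0.24915445, -0.59980328,  0.23039922]), 'orientation': array([-3.13996456e+00,  9.52354123e-05,  3.93705279e-01]), 'contact_force': array([-1.01099152, -0.27269756,  0.20180596]), 'ft_torque': array([ 0.03688891, -0.02587077, -0.02213195]), 'grip_width': 0.08569412128510688} -0.0187
```

View pics/top0.png

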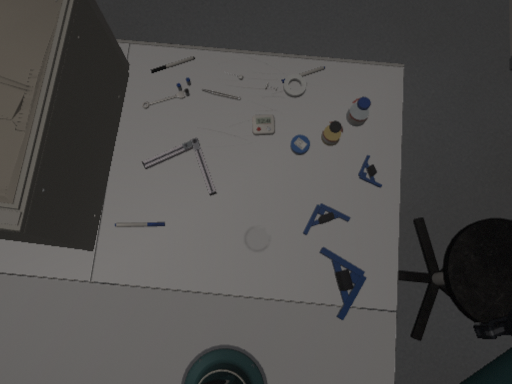

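View pics/scene0.png

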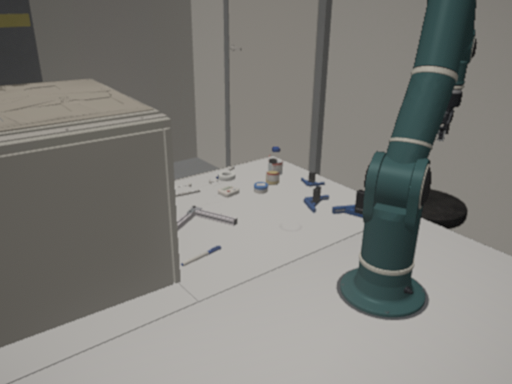

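```bash
cat > h.py <<'E'
from bench import monitor, imaging, env
import cv2, numpy as np
def w2p(n,X):
    c=imaging.get_calibration(n); X=np.atleast_2d(X); Y=X@c['R'].T+c['t']; u=Y@c['mtx'].T; return u[:,:2]/u[:,2:]
def p2w(n,uv,z):
    c=imaging.get_calibration(n); uv=np.atleast_2d(np.array(uv,float)); 
    r=np.c_[uv,np.ones(len(uv))]@np.linalg.inv(c['mtx']).T@c['R']; o=-c['R'].T@c['t']
    return o+r*((z-o[2])/r[:,2])[:,None]
def crop(img,x0,y0,x1,y1,s,name,gain=1.5):
    a=np.clip(img[y0:y1,x0:x1].astype(float)*gain,0,255).astype(np.uint8)
    cv2.imwrite(name,cv2.resize(a,None,fx=s,fy=s,interpolation=cv2.INTER_CUBIC))
E
python3 - <<'E'
from h import *
t=cv2.imread("pics/top0.png"); s=cv2.imread("pics/scene0.png")
crop(t,135,130,225,205,8,"pics/c1.png"); crop(t,295,195,360,245,10,"pics/c2.png")
print(p2w("top",[(194,143),(145,165),(213,193)],0.02)); print(p2w("top",[(326,217),(345,280),(371,171),(300,145),(263,125),(335,128),(140,225)],0.02))
d=np.load("pics/top0.npy"); print(d[217,326],d[230,270])
E
```

```text
[[0.67033194 0.16027961 0.02      ]
 [0.59076557 0.29312416 0.02      ]
 [0.52725731 0.08808287 0.02      ]]
[[ 0.48882468 -0.23712858  0.02      ]
 [ 0.31931627 -0.29997184  0.02      ]
 [ 0.63504502 -0.35777595  0.02      ]
 [ 0.69371285 -0.14828293  0.02      ]
 [ 0.74477467 -0.03522738  0.02      ]
 [ 0.75565731 -0.24683608  0.02      ]
 [ 0.4162979   0.28191774  0.02      ]]
1.2978339 1.3568943
```

View pics/c1.png

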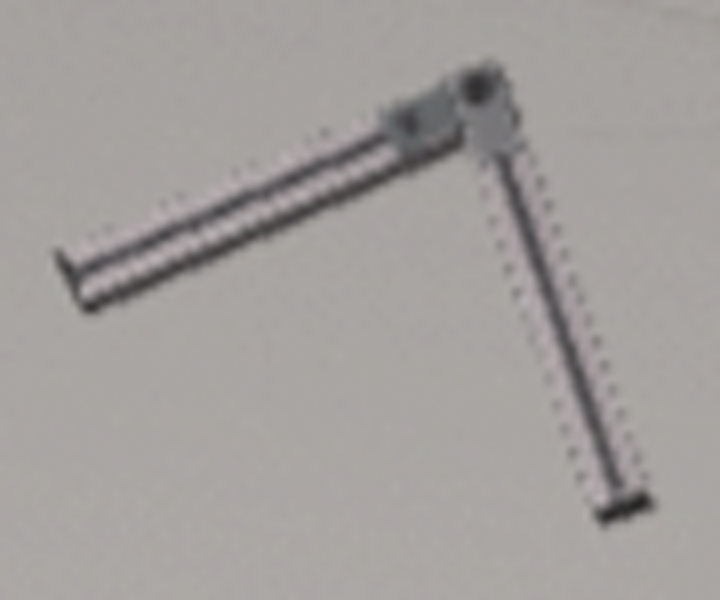

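View pics/c2.png

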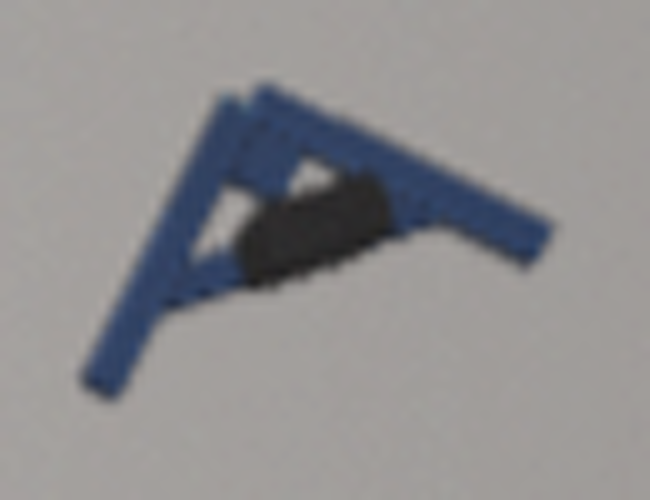

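```bash
python3 - <<'E'
from h import *
d=np.load("pics/top0.npy").astype(float); c=imaging.get_calibration("top")
v,u=np.mgrid[:384,:512]; P=(np.stack([u,v,np.ones_like(u)],-1)@np.linalg.inv(c['mtx']).T)*d[...,None]
W=(P-c['t'])@c['R']; np.save("pics/W.npy",W)
z=W[...,2]*1000
print("bench std",z[235:250,180:230].std(),z[235:250,180:230].mean())
print(np.round(z[145:175:3,140:205:4]))
print(np.round(z[200:236:3,300:352:3]))
h=np.clip((z+10)*2.5,0,255).astype(np.uint8); h=cv2.resize(h[130:250,130:360],None,fx=3.4,fy=3.4,interpolation=cv2.INTER_NEAREST);cv2.imwrite("pics/hz.png",h)
E
```

```text
bench std 120.37366209844292 12.068852084360271
[[13.  9.  5. -5. -3. -1.  3.  2.  7.  6. 22. 28. 20. 29. 30. -4.  6.]
 [ 1. -4. -3.  3.  1.  3. -2.  2. 20. 24. 17. 21. 20.  5. 29. 21. -4.]
 [ 1.  3. -1.  1.  5. -2.  0. 19. 21. 23. 26. 12. -0. -0. 18. 22.  3.]
 [-1.  7.  4.  5. -1. 18. 23. 15. 22. 11. -1.  3.  3. -3. 22. 19. -6.]
 [ 1. -1.  6. 24. 21. 25. 23. 12.  6.  1.  1.  2. -2.  4. -0. 26. -2.]
 [ 6. 16. 25. 26. 22. 20.  9.  2.  1.  1.  2.  1.  3.  3. -0. 25. 19.]
 [ 2. 23. 23. 25. 14.  2.  2. -1.  0. -2.  0. -1.  1. -1. -0. 23. 21.]
 [ 6. 22. 20. -2. -1.  3.  2.  1. -3.  2.  1. -5. -1.  3.  1. 19. 24.]
 [-2.  0.  1.  9.  1. -6.  0.  2.  2.  0.  6. -0.  1.  3.  6. -1. 26.]
 [-1. -2.  3.  2.  6.  1.  0. -0.  3.  3.  3. -2.  3. -3.  3.  1. 23.]]
[[ 2.  2.  5. -1.  0. -3. -1.  2. -5.  3.  4.  2.  3.  6.  1.  1.  1.  1.]
 [ 2. -0.  4.  7. -1.  2. -7. 17.  0.  3.  2.  2.  3.  4.  0.  2. -1. -1.]
 [-3.  4.  9.  4.  5.  2. 15. 12. 20. 18.  4.  3. -2.  2.  2.  2. -1.  6.]
 [ 1. -5.  5.  2.  2. 14. 16. 17. 14. 13. 14. 15.  0. -1. -2.  4.  4. -1.]
 [-1. -0.  3.  3.  5. 17. 21. 22. -1.  3. 70. 13. 15. 19.  1. -5.  2.  1.]
 [ 4.  2.  1.  1. 17. 22.  6. 62. 68. 66. 69. 65. 14. 19. 21. 14.  2. -1.]
 [ 3. -1. -3.  2. 20. -0. 26. 66. 66. 69. 68. 15.  5.  4. 12. 18. 20.  1.]
 [-1.  0.  1. 19. 17. 17. 22. 50. 48. 20. -2.  3.  2.  2. -3. -4. -2.  4.]
 [-1. -0.  4. 18. 15. 15.  6.  2.  4.  2.  1. -0. -3.  8.  3.  0.  6. -0.]
 [ 4.  1. 15. 18.  2.  1.  7.  2. -1.  3. -1.  2. -3. -1. -1.  2.  0.  2.]
 [ 1.  2. 15.  3.  1. -6.  0.  5.  3. -2.  1.  4. -0.  0.  2. -0.  3. -1.]
 [-1.  2. 22.  4.  1. -0. -2.  4.  2.  0. -1. -1.  3.  3.  5.  2.  3. -0.]]
```

View pics/hz.png

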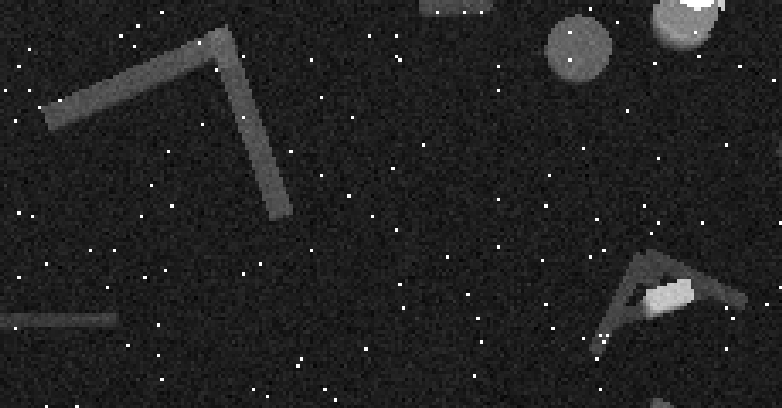

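```bash
cat > fit.py <<'E'
from h import *
from scipy.optimize import minimize
from scipy.special import expit
def rect(p,x0,x1,y0,y1):
    q=np.stack([np.maximum(x0-p[...,0],p[...,0]-x1),np.maximum(y0-p[...,1],p[...,1]-y1)],-1)
    return np.minimum(q.max(-1),0)+np.linalg.norm(np.maximum(q,0),axis=-1)
def tf(P,x,y,th):
    c,s=np.cos(th),np.sin(th); d=P[...,:2]*1000-[x,y]; return np.stack([d[...,0]*c+d[...,1]*s,-d[...,0]*s+d[...,1]*c],-1)
def rays(box,zs):
    u0,v0,u1,v1=box; v,u=np.mgrid[v0:v1,u0:u1]; uv=np.c_[u.ravel(),v.ravel()]
    return uv,[p2w("top",uv,z/1000) for z in zs]
def zmap(d):
    c=imaging.get_calibration("top"); v,u=np.mgrid[:384,:512]
    P=(np.stack([u,v,np.ones_like(u)],-1)@np.linalg.inv(c['mtx']).T)*d.astype(float)[...,None]
    return cv2.medianBlur(((P-c['t'])@c['R'])[...,2].astype(np.float32),1)*1000
def fit(f,x0,steps,obs,w):
    def loss(x):
        m=f(x); r=np.abs(expit(-m/1.0)-obs); return (w*np.minimum(r,1)).sum()
    best=None
    for k in range(3):
        s=np.vstack([x0]+[np.array(x0)+np.eye(len(x0))[i]*steps[i]*(1 if k%2==0 else -.5) for i in range(len(x0))])
        r=minimize(loss,x0,method="Nelder-Mead",options=dict(initial_simplex=s,maxiter=2000,xatol=1e-3,fatol=1e-4)); x0=r.x
    return r.x,r.fun
def fit_rails(d,box=(130,130,225,205),x0=(670,160,np.arctan2(.133,-.08),-.07),thr=10):
    z=zmap(d); uv,R=rays(box,[12,16,20]); zz=z[uv[:,1],uv[:,0]]; obs=(zz>thr)*1.
    ok=(zz<45)&(zz>-20); 
    def model(x):
        o=[]
        for P in R:
            q=tf(P,*x[:3]); a=rect(q,1,153,-20,0)
            s=q-[-10,-10]; c,sn=np.cos(x[3]),np.sin(x[3]); s=np.stack([s[...,0]*c+s[...,1]*sn,-s[...,0]*sn+s[...,1]*c],-1)
            o.append(np.minimum(a,rect(s,-10,10,11,163)))
        return np.min(o,0)
    x=np.array(x0)
    for i in range(2):
        q=tf(R[2],*x[:3]); w=ok*(np.hypot(q[:,0]+5,q[:,1]+5)>50)*1.
        x,l=fit(model,x,[5,5,.05,.05],obs,w)
    return x,l   # lean: negative = inward? (swing rotated about z by x[3])
def fit_square(d,box=(295,195,360,245),x0=None,dz=0):
    z=zmap(d); uv,R=rays(box,np.array([8,12,16])+dz); _,G=rays(box,np.array([40,53,66])+dz)
    zz=z[uv[:,1],uv[:,0]]; ok=(zz<90)&(zz>-20); ob1=(zz>8+dz)*1.; ob2=(zz>40+dz)*1.
    x=np.array(x0,float)
    for i in range(3):
        q=tf(R[1],*x)
        g=(np.abs(q[:,0]-q[:,1])<60)&(q.sum(1)<150)&(np.minimum(q[:,0],q[:,1])>8)
        w=ok*(~g)*(np.hypot(q[:,0],q[:,1])>14)*1.
        def model(x):
            m=np.min([np.minimum(rect(tf(P,*x),0,100,0,12),rect(tf(P,*x),0,12,0,100)) for P in R],0)
            return m
        def mg(x):
            o=[]
            for P in G:
                q=tf(P,*x)-38; r=np.stack([(q[:,0]+q[:,1]),(q[:,1]-q[:,0])],-1)/np.sqrt(2); o.append(rect(r,-9,9,-18,18))
            return np.min(o,0)
        f=lambda x:np.concatenate([model(x),mg(x)])
        x,l=fit(f,x,[4,4,.05],np.r_[ob1,ob2],np.r_[w,ok*.7])
    return x,l
E
python3 - <<'E'
from fit import *
d=np.load("pics/top0.npy")
for th in (8,10,12): print("rails",fit_rails(d,thr=th))
h=p2w("top",[(295+24.5,195+8.5),(295+10,195+39)],.016)[:,:2]*1000; print(h)
a=h[1]-h[0]
print("sq",fit_square(d,x0=(*h[0],np.arctan2(a[1],a[0]))))
E
```

```text
rails (array([ 6.60967382e+02,  1.63110091e+02,  2.10261815e+00, -9.07129477e-02]), np.float64(142.70011098794265))
rails (array([ 6.61472903e+02,  1.63307672e+02,  2.10621210e+00, -9.45227662e-02]), np.float64(85.48391723263047))
rails (array([ 6.61821267e+02,  1.63428131e+02,  2.10484589e+00, -9.35796548e-02]), np.float64(81.45449382405843))
[[ 526.58247508 -216.8102652 ]
 [ 435.70350073 -182.01607878]]
sq (array([ 533.72381491, -211.76903757,    2.76118133]), np.float64(73.69513782359041))
```

```bash
cat >> fit.py <<'E'
def overlay(img,sq,ra,box,s,name,dz=0):
    x0,y0,x1,y1=box; a=np.clip(img[y0:y1,x0:x1]*1.5,0,255).astype(np.uint8); a=cv2.resize(a,None,fx=s,fy=s,interpolation=cv2.INTER_CUBIC)
    def draw(loc,x,y,th,z,col):
        c,sn=np.cos(th),np.sin(th); loc=np.array(loc,float); W=np.c_[x+loc[:,0]*c-loc[:,1]*sn,y+loc[:,0]*sn+loc[:,1]*c,np.full(len(loc),z)]/1000
        p=(w2p("top",W)-[x0,y0]+.5)*s; cv2.polylines(a,[np.round(p*8).astype(int)],True,col,1,cv2.LINE_AA,3)
    if sq is not None:
        draw([(0,0),(100,0),(100,12),(12,12),(12,100),(0,100)],*sq,16+dz,(0,255,255))
        e=np.array([1,1])/2**.5;f=np.array([-1,1])/2**.5; draw([38+9*i*e+18*j*f for i,j in((1,1),(1,-1),(-1,-1),(-1,1))],*sq,66+dz,(0,255,0))
    if ra is not None:
        x,y,th,l=ra; draw([(1,0),(153,0),(153,-20),(1,-20)],x,y,th,20,(0,255,0))
        c,sn=np.cos(th),np.sin(th); px,py=x-10*c+10*sn,y-10*sn-10*c
        draw([(-10,11),(10,11),(10,163),(-10,163)],px,py,th+l,20,(0,0,255))
    cv2.imwrite(name,a)
E
python3 - <<'E'
from fit import *
t=cv2.imread("pics/top0.png")
overlay(t,None,(661.6,163.3,2.1055,-.094),(135,130,225,205),8,"pics/o1.png")
overlay(t,(533.7,-211.8,2.761),None,(295,195,360,245),10,"pics/o2.png")
E
```

```text
(no output)
```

View pics/o1.png

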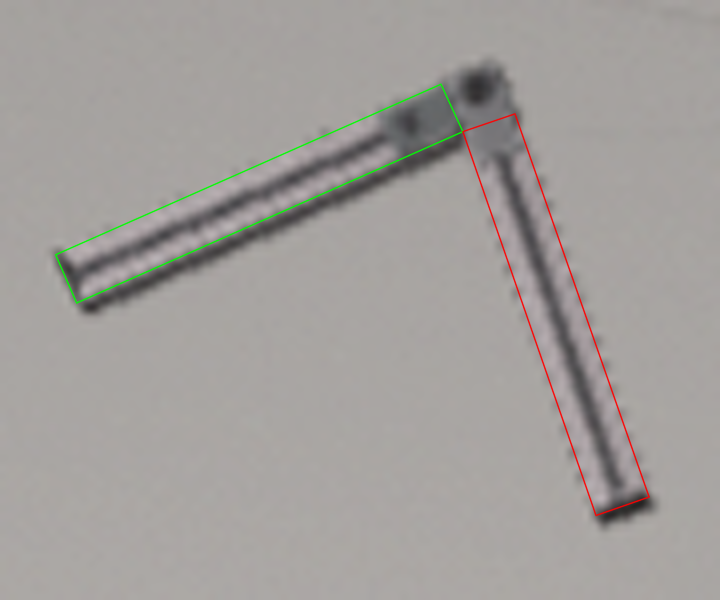

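View pics/o2.png

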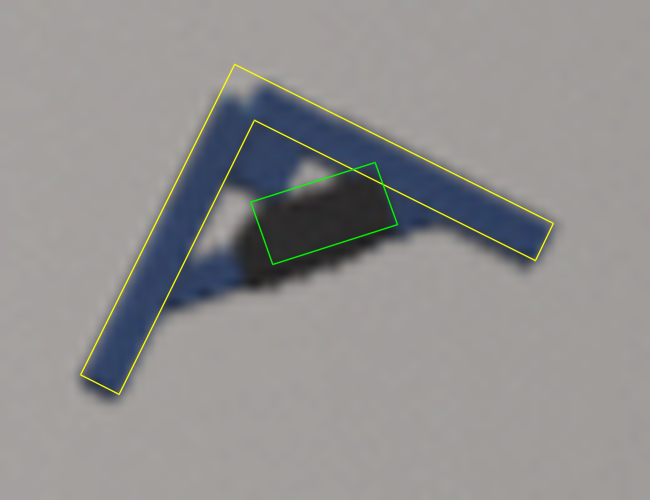

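```bash
cat >> fit.py <<'E'
def fit_color(t,box,x0,dz=0,heights=(0,4,8,12,16)):
    # blue fraction
    f=t.astype(float); br=(f[...,0]-f[...,2])/(f.sum(-1)+30)
    S=4; u0,v0,u1,v1=box; v,u=np.mgrid[v0:v1,u0:u1]; off=(np.arange(S)+.5)/S-.5
    uv=np.c_[u.ravel(),v.ravel()].astype(float)
    sub=[uv+[a,b] for a in off for b in off]
    R=[[p2w("top",s,(z+dz)/1000)[:,:2] for z in heights] for s in sub]
    o=br[uv[:,1].astype(int),uv[:,0].astype(int)]; bg=np.median(o); x=np.array(x0,float); fgv=np.percentile(o,97); obs=np.clip((o-bg)/(fgv-bg),0,1.1)
    for i in range(2):
        q=tf(p2w("top",uv,(10+dz)/1000),*x); g=(np.abs(q[:,0]-q[:,1])<64)&(np.minimum(q[:,0],q[:,1])>6)
        w=(~g)*(np.hypot(q[:,0],q[:,1])>18)*(np.maximum(q[:,0],q[:,1])<112)*1.; w*=(np.minimum(q[:,0],q[:,1])>-10)&(np.minimum(q[:,0],q[:,1])<25)
        def loss(p):
            m=np.mean([expit(-np.min([np.minimum(rect(tf(P,*p),0,100,0,12),rect(tf(P,*p),0,12,0,100)) for P in RR],0)/.3) for RR in R],0)
            return (w*(m-obs)**2).sum()
        s=np.vstack([x]+[x+np.eye(3)[k]*[3,3,.03] for k in range(3)])
        r=minimize(loss,x,method="Nelder-Mead",options=dict(initial_simplex=s,maxiter=300,xatol=1e-2,fatol=1e-4)); x=r.x
    return x,r.fun
E
python3 - <<'E'
from fit import *
t=cv2.imread("pics/top0.png"); x,l=fit_color(t,(295,195,360,245),(533.7,-211.8,2.761)); print(x,l)
overlay(t,x,None,(295,195,360,245),10,"pics/o3.png")
c,s=np.cos(x[2]),np.sin(x[2]); print("grip",x[0]+38*(c-s),x[1]+38*(s+c))
E
```

```text
[ 532.60053393 -212.71718717    2.76220424] 10.224899358423507
grip 483.2292713515762 -233.94166435046168
```

View pics/o3.png

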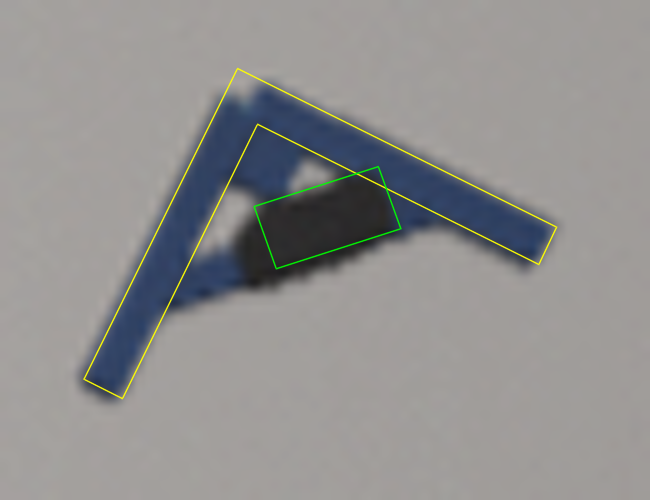

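apply_moves([
  [0.3,[0.012,-0.008,0],[0,0,0]],
  [0.3,[0.0238,-0.0165,0],[0,0,0]],
  [0.3,[0.0238,-0.0165,0],[0,0,0]],
  [0.3,[0.0238,-0.0165,0],[0,0,0]],
  [0.3,[0.0238,-0.0165,0],[0,0,0]],
  [0.3,[0.0238,-0.0165,0],[0,0,0]],
  [0.3,[0.0238,-0.0165,0],[0,0,0]],
  [0.3,[0.0238,-0.0165,0],[0,0,0]],
  [0.3,[0.0238,-0.0165,0],[0,0,0]],
  [0.3,[0.0238,-0.0165,0],[0,0,0]],
  [0.3,[0.0238,-0.0165,0],[0,0,0]],
  [0.3,[0.0238,-0.0165,0],[0,0,0]],
  [0.3,[0.0238,-0.0165,0],[0,0,0]],
  [0.3,[0.0238,-0.0165,0],[0,0,0]],
  [0.3,[0.0238,-0.0165,0],[0,0,0]],
  [0.3,[0.012,-0.008,0],[0,0,0]],
])

```text
clock: 2.1
position: [0.4852, -0.2326, 0.2313]
orientation: [-3.141, -0.0, 0.397]
contact_force: [-0.4, -0.3, -0.6]
grip_width: 0.0553
```

apply_moves([
  [0.3,[0,0,0],[0,0,-0.08]],
  [0.3,[0,0,0],[0,0,-0.15]],
  [0.3,[0,0,0],[0,0,-0.15]],
  [0.3,[0,0,0],[0,0,-0.15]],
  [0.3,[0,0,0],[0,0,-0.15]],
  [0.3,[0,0,0],[0,0,-0.15]],
  [0.3,[0,0,0],[0,0,-0.15]],
  [0.3,[0,0,0],[0,0,-0.15]],
  [0.3,[0,0,0],[0,0,-0.15]],
  [0.3,[0,0,0],[0,0,-0.15]],
  [0.3,[0,0,0],[0,0,-0.15]],
  [0.3,[0,0,0],[0,0,0]],
  [0.3,[0,0,0],[0,0,0]],
])

```text
clock: 3.72
position: [0.4842, -0.2353, 0.2312]
orientation: [-3.141, 0.0, 1.971]
contact_force: [0.0, -0.3, -0.1]
grip_width: 0.0559
```

apply_moves([
  [0.3,[0.0016,-0.0003,0.01],[0,0,-0.006]],
  [0.3,[0,0,0.025],[0,0,0]],
  [0.3,[0,0,0.025],[0,0,0]],
  [0.3,[0,0,0.025],[0,0,0]],
  [0.3,[0,0,0.025],[0,0,0]],
  [0.3,[0,0,0.025],[0,0,0]],
  [0.3,[0,0,0.02],[0,0,0]],
  [0.3,[0,0,0.015],[0,0,0]],
  [0.3,[0,0,0.012],[0,0,0]],
  [0.3,[0,0,0.01],[0,0,0]],
  [0.3,[0,0,0.01],[0,0,0]],
  [0.3,[0,0,0],[0,0,0]],
  [0.3,[0,0,0],[0,0,0]],
])

```text
clock: 5.35
position: [0.4839, -0.2339, 0.0296]
orientation: [3.141, 0.0, 1.98]
contact_force: [0.4, -0.5, -0.1]
grip_width: 0.0556
```

```bash
python3 - <<'E'
from fit import *
p,d=imaging.snapshot("top"); t=p[...,::-1]; cv2.imwrite("pics/top1.png",t)
overlay(t,(532.7,-212.6,2.762),None,(285,185,365,245),10,"pics/o4.png")
p,d=imaging.snapshot("scene"); crop(p[...,::-1],270,150,370,225,8,"pics/s1.png")
E
```

```text
(no output)
```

View pics/s1.png

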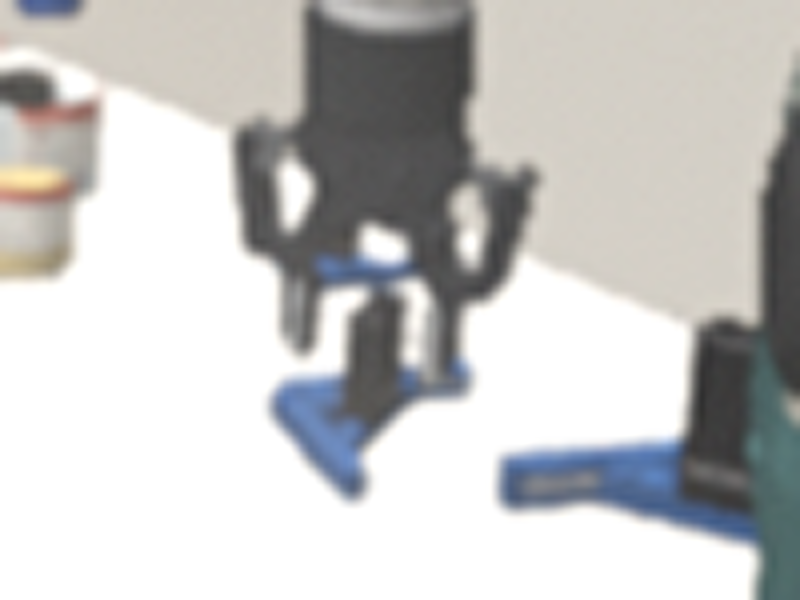

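View pics/o4.png

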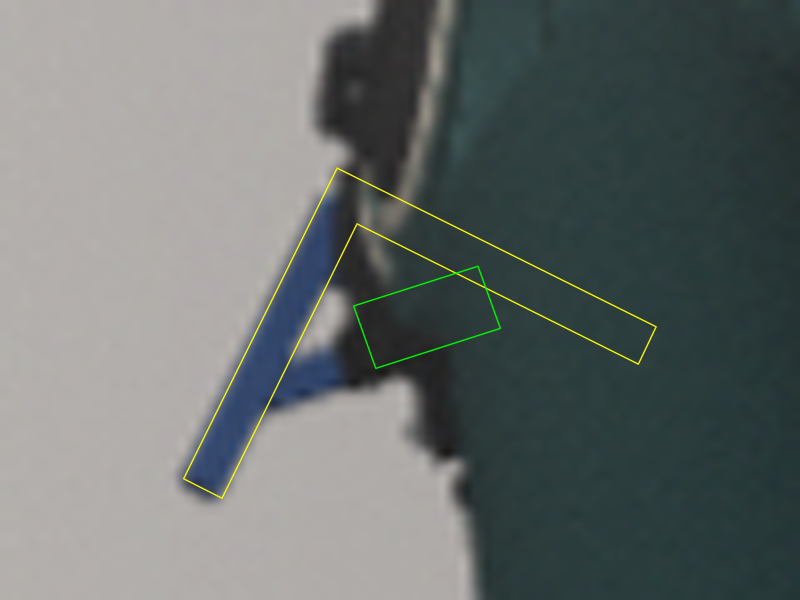

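apply_moves([
  [-0.3,[0,0,0],[0,0,0]],
  [-0.5,[0,0,0],[0,0,0]],
  [-1,[0,0,0],[0,0,0]],
  [-1,[0,0,0],[0,0,0]],
  [-1,[0,0,0],[0,0,0]],
  [-1,[0,0,0],[0,0,0]],
  [-1,[0,0,0],[0,0,0]],
], squeeze=90)

```text
clock: 6.32
position: [0.4833, -0.2341, 0.0296]
orientation: [-3.141, 0.0, 1.979]
contact_force: [-3.5, 0.2, 5.2]
grip_width: 0.017
```

apply_moves([
  [-1,[0,0,-0.005],[0,0,0]],
  [-1,[0,0,-0.015],[0,0,0]],
  [-1,[0,0,-0.02],[0,0,0]],
  [-1,[0,0,-0.02],[0,0,0]],
  [-1,[0,0,-0.02],[0,0,0]],
  [-1,[0,0,-0.01],[0,0,0]],
  [-1,[0,0,0],[0,0,0]],
  [-1,[0,0,0],[0,0,0]],
])

```text
clock: 7.32
position: [0.483, -0.2336, 0.1187]
orientation: [-3.141, -0.001, 1.98]
contact_force: [-0.1, -0.6, -2.0]
grip_width: 0.0171
```

```bash
python3 - <<'E'
from fit import *
print(monitor.sense()['contact_force'],monitor.sense()['position'])
p,d=imaging.snapshot("scene"); crop(p[...,::-1],270,130,370,205,8,"pics/s2.png")
E
```

```text
[-0.07306106 -0.58493438 -2.03332711] [ 0.48303555 -0.23364243  0.11867444]
```

View pics/s2.png

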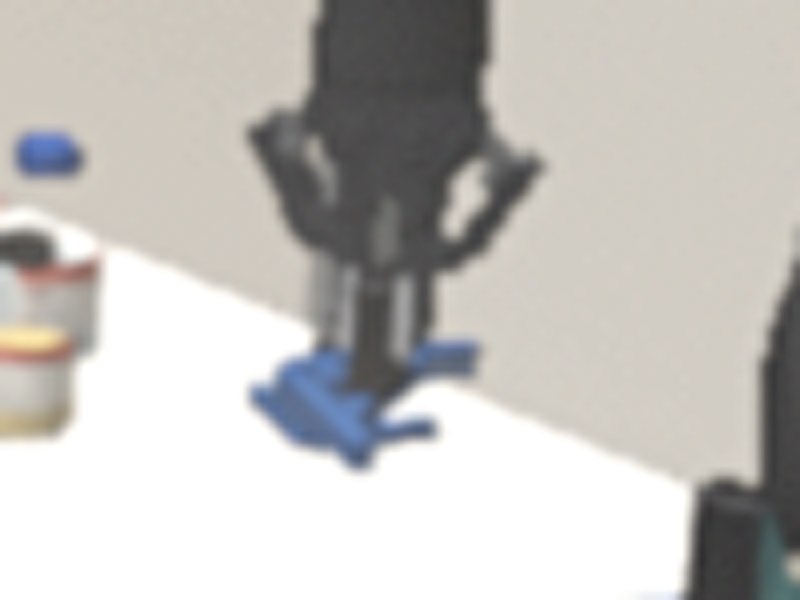

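apply_moves([
  [-1,[0.0104,0.008,0],[0,0,0]],
  [-1,[0.02,0.0157,0],[0,0,0]],
  [-1,[0.02,0.0157,0],[0,0,0]],
  [-1,[0.02,0.0157,0],[0,0,0]],
  [-1,[0.02,0.0157,0],[0,0,0]],
  [-1,[0.02,0.0157,0],[0,0,0]],
  [-1,[0.02,0.0157,0],[0,0,0]],
  [-1,[0.02,0.0157,0],[0,0,0]],
  [-1,[0.02,0.0157,0],[0,0,0]],
  [-1,[0.02,0.0157,0],[0,0,0]],
  [-1,[0.02,0.0157,0],[0,0,0]],
  [-1,[0.02,0.0157,0],[0,0,0]],
  [-1,[0.02,0.0157,0],[0,0,0]],
  [-1,[0.02,0.0157,0],[0,0,0]],
  [-1,[0.02,0.0157,0],[0,0,0]],
  [-1,[0.02,0.0157,0],[0,0,0]],
  [-1,[0.02,0.0157,0],[0,0,0]],
  [-1,[0.0104,0.008,0],[0,0,0]],
])

```text
clock: 9.62
position: [0.5925, 0.1879, 0.1188]
orientation: [-3.141, -0.001, 1.982]
contact_force: [0.2, 0.1, -2.3]
grip_width: 0.0172
```

apply_moves([
  [-1,[0,0,0],[0,0,0.06]],
  [-1,[0,0,0],[0,0,0.11]],
  [-1,[0,0,0],[0,0,0.11]],
  [-1,[0,0,0],[0,0,0.11]],
  [-1,[0,0,0],[0,0,0.11]],
  [-1,[0,0,0],[0,0,0.1]],
  [-1,[0,0,0],[0,0,0.06]],
  [-1,[0,0,0],[0,0,0]],
  [-1,[0,0,0],[0,0,0]],
  [-1,[0,0,0],[0,0,0]],
])

```text
clock: 10.88
position: [0.5931, 0.1851, 0.1191]
orientation: [-3.141, 0.0, 1.32]
contact_force: [0.1, -0.2, -2.7]
grip_width: 0.0173
```

```bash
python3 - <<'E'
from fit import *
s=monitor.sense(); print(s['contact_force'],s['position'],s['orientation'],s['ft_torque'])
p,d=imaging.snapshot("top"); t=p[...,::-1]; cv2.imwrite("pics/top2.png",t); np.save("pics/top2.npy",d); crop(t,130,120,230,200,8,"pics/c3.png")
p,d=imaging.snapshot("scene"); t=p[...,::-1]; cv2.imwrite("pics/scene2.png",t); crop(t,150,120,270,240,6,"pics/s3.png",1)
E
```

```text
[ 0.12224052 -0.17077562 -2.67266916] [0.59310793 0.18510317 0.11914106] [-3.14129244e+00  1.11726081e-04  1.32016629e+00] [-0.01423859  0.04142636  0.01724984]
```

View pics/c3.png

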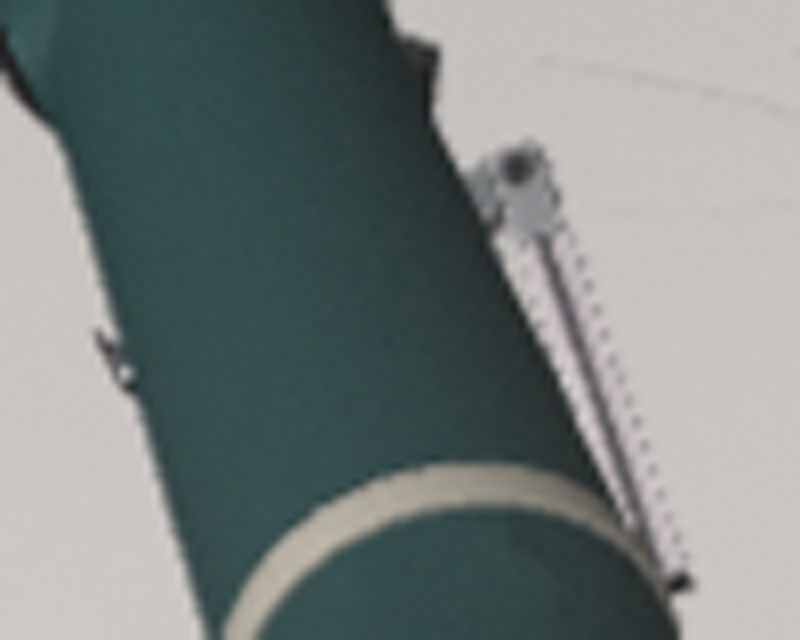

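View pics/s3.png

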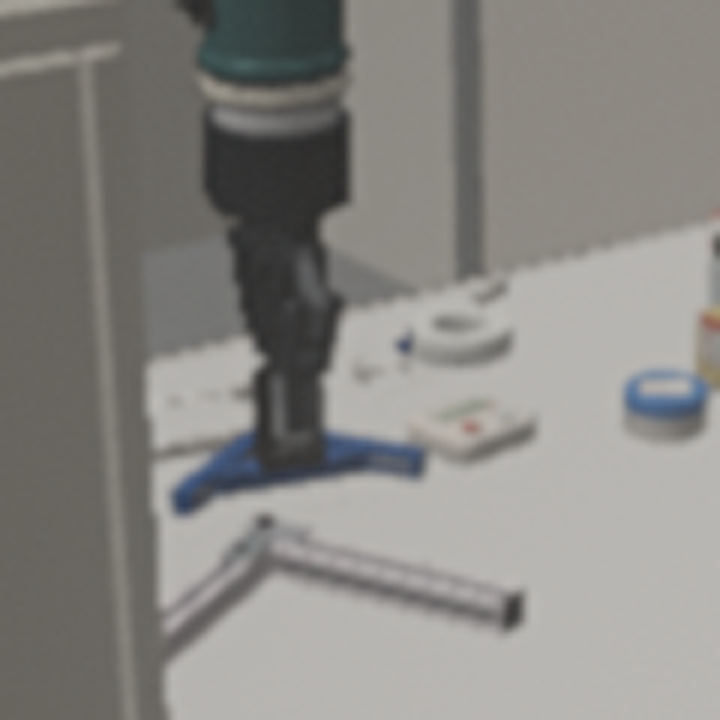

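```bash
cat >> fit.py <<'E'
def ov_scene(img,sq,ra,box,s,name,dz=0,gain=1.0):
    x0,y0,x1,y1=box; a=np.clip(img[y0:y1,x0:x1]*gain,0,255).astype(np.uint8); a=cv2.resize(a,None,fx=s,fy=s,interpolation=cv2.INTER_CUBIC)
    def draw(loc,x,y,th,z,col):
        c,sn=np.cos(th),np.sin(th); loc=np.array(loc,float); W=np.c_[x+loc[:,0]*c-loc[:,1]*sn,y+loc[:,0]*sn+loc[:,1]*c,np.full(len(loc),z)]/1000
        p=(w2p("scene",W)-[x0,y0]+.5)*s; cv2.polylines(a,[np.round(p*8).astype(int)],True,col,1,cv2.LINE_AA,3)
    if sq is not None:
        for z in (0,16): draw([(0,0),(100,0),(100,12),(12,12),(12,100),(0,100)],*sq,z+dz,(0,255,255))
    if ra is not None:
        x,y,th,l=ra
        c,sn=np.cos(th),np.sin(th); px,py=x-10*c+10*sn,y-10*sn-10*c
        for z in (0,20):
            draw([(1,0),(153,0),(153,-20),(1,-20)],x,y,th,z,(0,255,0)); draw([(-10,11),(10,11),(10,163),(-10,163)],px,py,th+l,z,(0,0,255))
    cv2.imwrite(name,a)
E
python3 - <<'E'
from fit import *
t=cv2.imread("pics/scene2.png")
g=np.array([593.1,185.1]); th=2.1055; c,s=np.cos(th),np.sin(th); o=g-38*np.array([c-s,s+c]); print(o)
ov_scene(t,(*o,th),(661.6,163.3,2.1055,-.094),(165,170,245,240),9,"pics/s4.png",dz=89.5)
E
```

```text
[645.16021916 171.76832416]
```

View pics/s4.png

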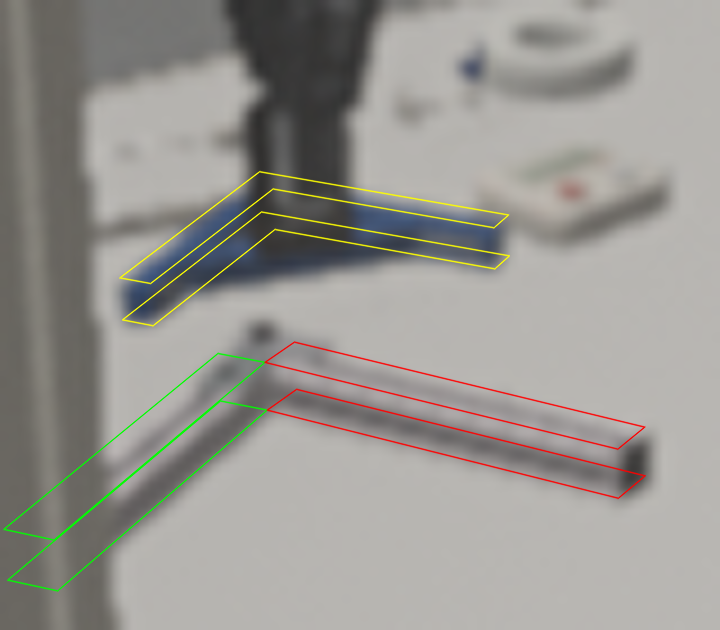

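apply_moves([
  [-1,[0,0,0.01],[0,0,0]],
  [-1,[0,0,0.018],[0,0,0]],
  [-1,[0,0,0.018],[0,0,0]],
  [-1,[0,0,0.016],[0,0,0]],
  [-1,[0,0,0.012],[0,0,0]],
  [-1,[0,0,0.008],[0,0,0]],
  [-1,[0,0,0.004],[0,0,0]],
  [-1,[0,0,0],[0,0,0]],
  [-1,[0,0,0],[0,0,0]],
])

```text
clock: 12.1
position: [0.5936, 0.1853, 0.0338]
orientation: [3.141, -0.0, 1.32]
contact_force: [0.5, -0.3, -2.9]
grip_width: 0.017
```

apply_moves([
  [-1,[0,0,0.001],[0,0,0]],
  [-1,[0,0,0.001],[0,0,0]],
  [-1,[0,0,0.001],[0,0,0]],
  [-1,[0,0,0],[0,0,0]],
  [-1,[0,0,0],[0,0,0]],
])

```text
clock: 12.72
position: [0.5932, 0.1852, 0.0302]
orientation: [-3.142, 0.0, 1.32]
contact_force: [-0.5, -1.0, -2.3]
grip_width: 0.0172
```

apply_moves([
  [-1,[0,0,0.0005],[0,0,0]],
  [-1,[0,0,0.0005],[0,0,0]],
  [-1,[0,0,0],[0,0,0]],
  [-1,[0,0,0],[0,0,0]],
])

```text
clock: 13.22
position: [0.5933, 0.1851, 0.0296]
orientation: [3.141, 0.0, 1.32]
contact_force: [-2.0, -1.2, 2.9]
grip_width: 0.0169
```

```bash
python3 - <<'E'
from fit import *
p,d=imaging.snapshot("scene"); t=p[...,::-1]; cv2.imwrite("pics/scene3.png",t)
s=monitor.sense(); print(s['contact_force'],s['position'],s['ft_torque'])
crop(t,165,170,245,240,9,"pics/s5.png",1)
E
```

```text
[-1.98768351 -0.18609241  4.38570562] [0.59328691 0.18513362 0.02960148] [-0.10019365  0.40261188 -0.09242863]
```

View pics/s5.png

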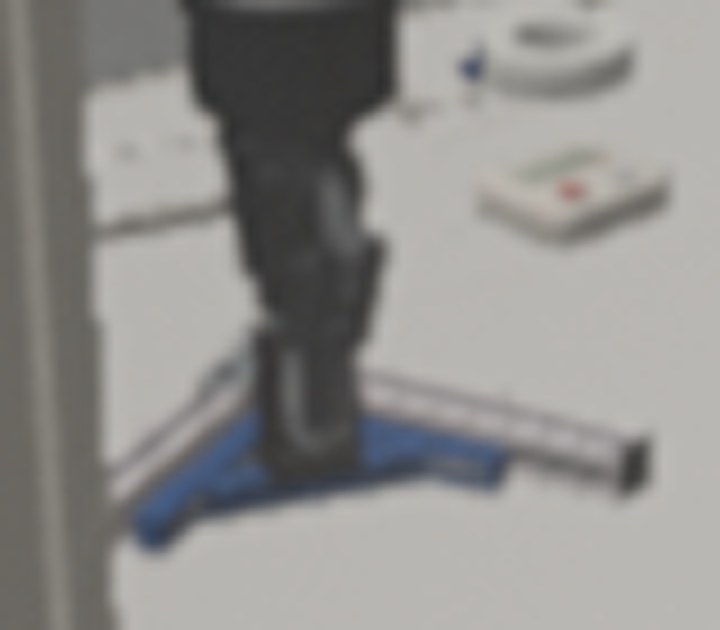

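apply_moves([
  [-1,[0,0,-0.0004],[0,0,0]],
  [-1,[0.0015,0.0015,0],[0,0,0]],
  [-1,[0.0015,0.0015,0],[0,0,0]],
  [-1,[0.0015,0.0015,0],[0,0,0]],
  [-1,[0.0007,0.0007,0],[0,0,0]],
  [-1,[0,0,0],[0,0,0]],
  [-1,[0,0,0],[0,0,0]],
])

```text
clock: 14.15
position: [0.5986, 0.1881, 0.0297]
orientation: [-3.14, 0.002, 1.319]
contact_force: [-6.3, -3.8, 7.7]
grip_width: 0.0169
```

apply_moves([
  [-1,[0.0007,0.0007,0],[0,0,0]],
  [-1,[0.0007,0.0007,0],[0,0,0]],
  [-1,[0,0,0],[0,0,0]],
  [-1,[0,0,0],[0,0,0]],
])

```text
clock: 14.65
position: [0.5986, 0.1881, 0.0298]
orientation: [-3.137, 0.005, 1.319]
contact_force: [-11.0, -6.7, 12.4]
grip_width: 0.0171
```

apply_moves([
  [-1,[0,0,-0.0005],[0,0,0]],
  [-1,[0,0,-0.0005],[0,0,0]],
  [-1,[0,0,0],[0,0,0]],
  [-1,[0,0,0],[0,0,0]],
])

```text
clock: 15.15
position: [0.5987, 0.1882, 0.0299]
orientation: [-3.137, 0.005, 1.319]
contact_force: [-8.3, -5.4, 6.7]
grip_width: 0.017
```

```bash
python3 - <<'E'
from fit import *
p,d=imaging.snapshot("scene"); t=p[...,::-1]; cv2.imwrite("pics/scene4.png",t)
s=monitor.sense(); print(s['contact_force'],s['position'],s['orientation'],s['ft_torque'])
crop(t,165,170,245,240,9,"pics/s6.png",1)
E
```

```text
[-8.97998445 -5.50990314  5.71638816] [0.59866828 0.18818004 0.02988973] [-3.13667626  0.00490186  1.31911313] [-0.99290353  1.73517229 -0.05557858]
```

View pics/s6.png

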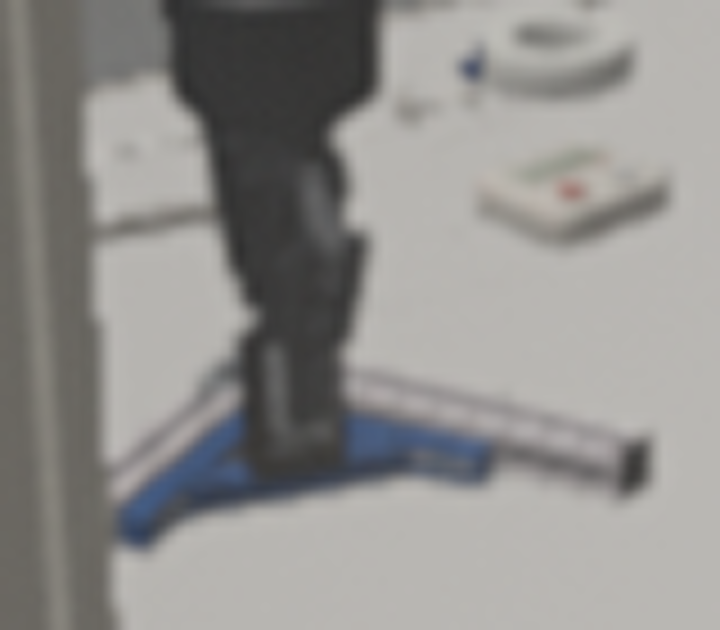

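apply_moves([
  [-1,[0,0,-0.0005],[0,0,0]],
  [-1,[0,0,-0.0005],[0,0,0]],
  [-1,[0,0,0],[0,0,0]],
  [-1,[0,0,0],[0,0,0]],
])

```text
clock: 15.7
position: [0.5987, 0.1882, 0.03]
orientation: [-3.137, 0.005, 1.319]
contact_force: [-5.9, -4.9, -0.1]
grip_width: 0.0172
```

```bash
python3 - <<'E'
from fit import *
p,d=imaging.snapshot("scene"); t=p[...,::-1]; cv2.imwrite("pics/scene5.png",t)
g=np.array([598.7,188.2]); th=2.1055; c,s=np.cos(th),np.sin(th); o=g-38*np.array([c-s,s+c]); print(o)
ov_scene(t,(*o,th),(661.6,163.3,2.1055,-.094),(170,195,250,250),10,"pics/s7.png",dz=0,gain=1.3)
E
```

```text
[650.76021916 174.86832416]
```

View pics/s7.png

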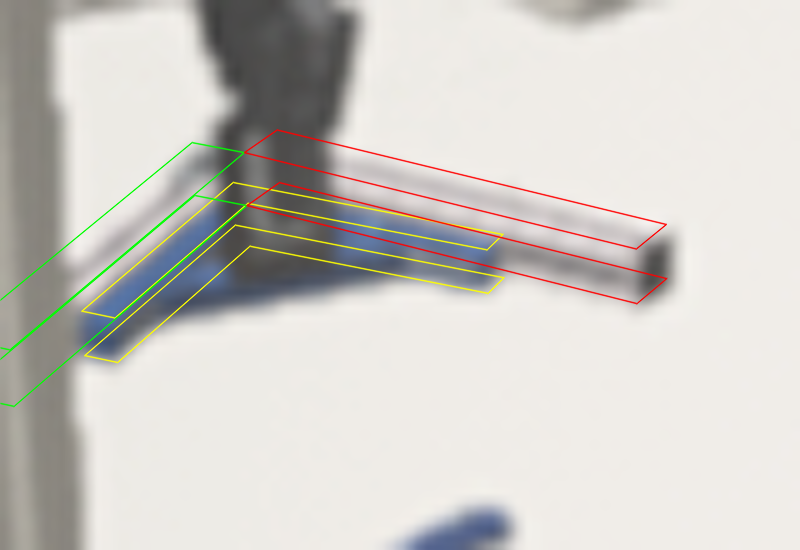

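apply_moves([
  [-1,[-0.001,-0.001,0],[0,0,0]],
  [-1,[-0.0007,0.0007,0],[0,0,0]],
  [-1,[-0.0014,0.0014,0],[0,0,0]],
  [-1,[-0.0014,0.0014,0],[0,0,0]],
  [-1,[-0.0014,0.0014,0],[0,0,0]],
  [-1,[-0.0007,0.0007,0],[0,0,0]],
  [-1,[0,0,0],[0,0,0]],
  [-1,[0,0,0],[0,0,0]],
])

```text
clock: 16.75
position: [0.6014, 0.1834, 0.0306]
orientation: [-3.137, 0.001, 1.321]
contact_force: [-7.4, -0.5, -1.8]
grip_width: 0.0169
```

```bash
cat > st.py <<'E'
from bench import monitor; import numpy as np
s=monitor.sense(); th=2.1055; ex=np.array([np.cos(th),np.sin(th)]); ey=np.array([-ex[1],ex[0]])
p=s['position'][:2]*1000-[609.5,176.6]; f=s['contact_force']
print("off x,y mm",p@ex,p@ey,"z",s['position'][2]*1000,"F x,y,z",f[:2]@ex,f[:2]@ey,f[2],"ori",s['orientation'],"T",s['ft_torque'],s['clock'])
E
python3 st.py
```

```text
off x,y mm 9.93238999419501 3.4824904795817657 z 30.648254681194032 F x,y,z 3.38679882466177 6.611695587614257 -1.8497271148898107 ori [-3.13670515e+00  1.21652051e-03  1.32092089e+00] T [-0.05980952  1.80058742  0.04715929] 16.75
```

apply_moves([
  [-1,[-0.0007,0.0007,0],[0,0,0]],
  [-1,[-0.0014,0.0014,0],[0,0,0]],
  [-1,[-0.0014,0.0014,0],[0,0,0]],
  [-1,[-0.0007,0.0007,0],[0,0,0]],
  [-1,[0,0,0],[0,0,0]],
  [-1,[0,0,0],[0,0,0]],
])

```text
clock: 17.5
position: [0.6043, 0.1786, 0.0307]
orientation: [-3.136, 0.001, 1.321]
contact_force: [-8.2, 0.6, -2.2]
grip_width: 0.0172
```

```bash
python3 st.py
```

```text
off x,y mm 4.401104612929481 3.4612899084462816 z 30.65844669283148 F x,y,z 4.7050328576989395 6.697253603685788 -2.191958677954317 ori [-3.13631525e+00  8.30937813e-04  1.32072896e+00] T [ 0.0765862   1.90111926 -0.06639017] 17.5
```

apply_moves([
  [-1,[-0.0007,0.0007,0],[0,0,0]],
  [-1,[-0.0007,0.0007,0],[0,0,0]],
  [-1,[-0.0007,0.0007,0],[0,0,0]],
  [-1,[0,0,0],[0,0,0]],
  [-1,[0,0,0],[0,0,0]],
])

```text
clock: 18.12
position: [0.6058, 0.1762, 0.0307]
orientation: [-3.136, 0.001, 1.321]
contact_force: [-8.7, -0.7, -2.5]
grip_width: 0.0168
```

```bash
python3 st.py
```

```text
off x,y mm 1.5312856764312355 3.433882868281736 z 30.67185939515495 F x,y,z 3.845087589104936 7.885177914788013 -2.494468346650425 ori [-3.13626890e+00  7.61213638e-04  1.32082348e+00] T [ 0.22035248  1.92639092 -0.11216789] 18.125
```

apply_moves([
  [-1,[-0.0007,0.0007,0],[0,0,0]],
  [-1,[-0.0007,0.0007,0],[0,0,0]],
  [-1,[-0.0007,0.0007,0],[0,0,0]],
  [-1,[0,0,0],[0,0,0]],
  [-1,[0,0,0],[0,0,0]],
])

```text
clock: 18.75
position: [0.6068, 0.1744, 0.0306]
orientation: [-3.135, 0.0, 1.321]
contact_force: [-9.6, 2.7, -1.7]
grip_width: 0.017
```

```bash
python3 st.py;  python3 - <<'E'
from fit import *
p,d=imaging.snapshot("scene"); t=p[...,::-1]; cv2.imwrite("pics/scene6.png",t)
crop(t,170,195,250,250,10,"pics/s8.png",1.2)
E
```

```text
off x,y mm -0.5702968691413589 3.4459293695739013 z 30.642732198909112 F x,y,z 7.226244609819075 6.878875328947753 -1.68962563993777 ori [-3.13540888e+00  1.59857294e-04  1.32097592e+00] T [ 0.45383981  2.17044207 -0.17274764] 18.75
```

View pics/s8.png

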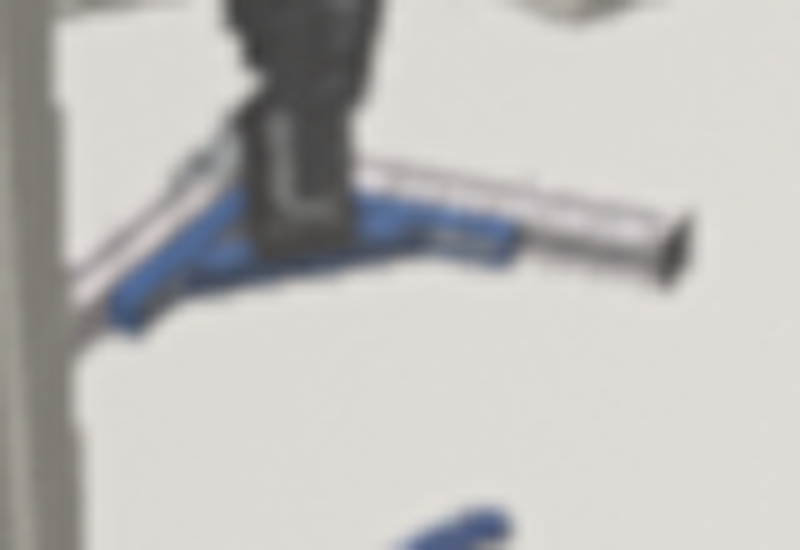

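apply_moves([
  [-1,[0,0,0.0005],[0,0,0]],
  [-1,[0,0,0.0005],[0,0,0]],
  [-1,[-0.0004,0.0004,0],[0,0,0]],
  [-1,[-0.0003,0.0003,0],[0,0,0]],
  [-1,[0,0,0],[0,0,0]],
  [-1,[0,0,0],[0,0,0]],
])

```text
clock: 19.55
position: [0.6069, 0.1743, 0.0305]
orientation: [-3.135, -0.0, 1.321]
contact_force: [-11.9, 2.8, 4.3]
grip_width: 0.0169
```

```bash
python3 st.py
```

```text
off x,y mm -0.6322668755584682 3.399459076028728 z 30.494118280627436 F x,y,z 8.436730555829639 8.835850935615483 4.31996593015139 ori [-3.13478862e+00 -2.27557674e-04  1.32133410e+00] T [ 0.48020032  2.77213713 -0.19066448] 19.55
```

apply_moves([
  [-1,[0,0.0006,0],[0,0,0]],
  [-1,[0,0.0006,0],[0,0,0]],
  [-1,[0,0.0003,0],[0,0,0]],
  [-1,[0,0,0],[0,0,0]],
  [-1,[0,0,0],[0,0,0]],
])

```text
clock: 20.18
position: [0.6069, 0.1743, 0.0304]
orientation: [-3.132, 0.001, 1.322]
contact_force: [-16.7, 2.9, 7.5]
grip_width: 0.0171
```

```bash
python3 st.py;  python3 - <<'E'
from fit import *
p,d=imaging.snapshot("scene"); t=p[...,::-1]; cv2.imwrite("pics/scene7.png",t)
g=np.array([606.9,174.3]); th=2.1055; c,s=np.cos(th),np.sin(th); o=g-38*np.array([c-s,s+c])
ov_scene(t,None,(*o,th,0.),(170,195,250,250),10,"pics/s9.png",gain=1.2)
E
```

```text
off x,y mm -0.7048438979830594 3.3867652111141773 z 30.426780999410717 F x,y,z 11.021410655097826 12.935844157024388 7.517361372977394 ori [-3.13229406e+00  6.49432581e-04  1.32160710e+00] T [ 0.60758733  3.46537862 -0.27523042] 20.175
```

View pics/s9.png

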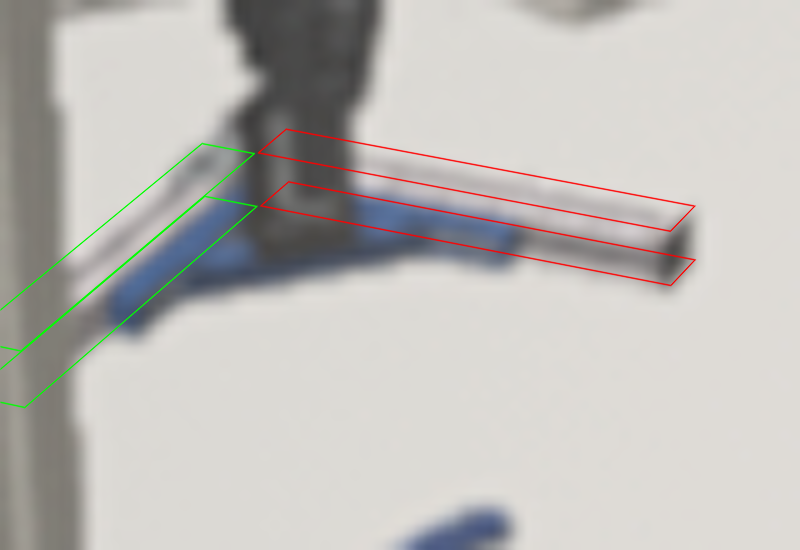

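apply_moves([
  [-1,[0,0,0],[-0.003,0,0]],
  [-1,[0,0,0],[-0.003,0,0]],
  [-1,[0,0,0],[-0.003,0,0]],
  [-1,[0,0,0],[0,0,0]],
  [-1,[0,0,0],[0,0,0]],
])

```text
clock: 20.85
position: [0.6069, 0.1743, 0.0302]
orientation: [-3.141, 0.001, 1.322]
contact_force: [-15.2, 3.4, 5.7]
grip_width: 0.0167
```

```bash
python3 st.py
```

```text
off x,y mm -0.6172440871618161 3.405591579247521 z 30.159884191904112 F x,y,z 10.677625783564256 11.29152021826732 5.6911532312504445 ori [-3.14112556e+00  6.26156348e-04  1.32159030e+00] T [ 0.58535948  3.5431868  -0.20916206] 20.85
```

apply_moves([
  [-1,[-0.0007,-0.0007,0],[0,0,0]],
  [-1,[-0.0007,-0.0007,0],[0,0,0]],
  [-1,[-0.0005,0.0005,0],[0,0,0]],
  [-1,[-0.0003,0.0003,0],[0,0,0]],
  [-1,[0,0,0],[0,0,0]],
  [-1,[0,0,0],[0,0,0]],
])

```text
clock: 21.6
position: [0.6068, 0.1743, 0.0301]
orientation: [3.14, -0.003, 1.322]
contact_force: [-11.4, 7.5, 1.4]
grip_width: 0.0169
```

```bash
python3 st.py
```

```text
off x,y mm -0.6478353004339377 3.5071064729600625 z 30.113956410245954 F x,y,z 12.270024373841714 5.991129262830826 1.413171728160969 ori [ 3.14015760e+00 -2.96346465e-03  1.32220878e+00] T [ 1.4429767   2.74738857 -0.34910411] 21.6
```

apply_moves([
  [-1,[0,0,0],[0,0,0.002]],
  [-1,[0,0,0],[0,0,0.002]],
  [-1,[0,0,0],[0,0,0]],
  [-1,[0,0,0],[0,0,0]],
])

```text
clock: 22.1
position: [0.6068, 0.1742, 0.0301]
orientation: [3.14, -0.003, 1.319]
contact_force: [-10.9, 6.3, 0.9]
grip_width: 0.0168
```

```bash
python3 st.py
```

```text
off x,y mm -0.6822744305408205 3.5009830649970324 z 30.129942921410287 F x,y,z 11.012794012689229 6.193071274103118 0.8654192657446991 ori [ 3.13997177e+00 -2.75598334e-03  1.31918736e+00] T [ 1.42767164  2.79060132 -0.03515894] 22.1
```

apply_moves([
  [-1,[0,0,0],[0,0,0.002]],
  [-1,[0,0,0],[0,0,0.002]],
  [-1,[0,0,0],[0,0,0]],
  [-1,[0,0,0],[0,0,0]],
])

```text
clock: 22.6
position: [0.6068, 0.1742, 0.0301]
orientation: [3.14, -0.003, 1.316]
contact_force: [-11.5, 6.3, 0.5]
grip_width: 0.0169
```

```bash
python3 st.py
```

```text
off x,y mm -0.6913186719671349 3.5125901606236947 z 30.125428228589403 F x,y,z 11.251975242953215 6.644325937872035 0.47347977982648004 ori [ 3.13983806e+00 -2.52979254e-03  1.31630714e+00] T [1.33797308 2.80004247 0.18242444] 22.6
```

apply_moves([
  [-1,[0,0,0],[0,0,-0.003]],
  [-1,[0.0005,0.0006,0],[0,0,0]],
  [-1,[0.0005,0.0006,0],[0,0,0]],
  [-1,[0.0003,0.0005,0],[0,0,0]],
  [-1,[0,0,0],[0,0,0]],
  [-1,[0,0,0],[0,0,0]],
])

```text
clock: 23.35
position: [0.6068, 0.1742, 0.0301]
orientation: [-3.14, 0.0, 1.318]
contact_force: [-16.9, 4.9, 6.3]
grip_width: 0.0175
```

```bash
python3 st.py
```

```text
off x,y mm -0.7054112069916387 3.5243561007883053 z 30.07723007512944 F x,y,z 12.810876953224012 12.01202282100294 6.296578012279366 ori [-3.13974828e+00  2.39694426e-04  1.31827765e+00] T [1.10678003 3.78746332 0.00522391] 23.35
```

apply_moves([
  [-1,[0,0,0],[0,0,0]],
  [-1,[0,0,0],[0,0,0]],
  [-1,[0,0,0],[0,0,0]],
  [-1,[0,0,0],[0,0,0]],
  [-1,[0,0,0],[0,0,0]],
  [-1,[0,0,0],[0,0,0]],
  [-1,[0,0,0],[0,0,0]],
  [-1,[0,0,0],[0,0,0]],
  [-1,[0,0,0],[0,0,0]],
  [-1,[0,0,0],[0,0,0]],
  [-1,[0,0,0],[0,0,0]],
  [-1,[0,0,0],[0,0,0]],
])

```text
clock: 24.85
position: [0.6069, 0.1741, 0.0301]
orientation: [-3.14, 0.0, 1.318]
contact_force: [-17.4, 4.5, 6.3]
grip_width: 0.0171
```

```bash
python3 st.py
```

```text
off x,y mm -0.7656872722340005 3.527280632649109 z 30.08979416844387 F x,y,z 12.794746298669569 12.699433426871492 6.320914129127716 ori [-3.13979634e+00  2.68281907e-04  1.31824663e+00] T [1.05165841 3.82775057 0.02309599] 24.85
```

apply_moves([
  [-1,[0,-0.0011,0],[0.0022,0,0]],
  [-1,[0,-0.0011,0],[0.0022,0,0]],
  [-1,[0,-0.0011,0],[0.0022,0,0]],
  [-1,[0,-0.0011,0],[0.0022,0,0]],
  [-1,[0,0,0],[0,0,0]],
  [-1,[0,0,0],[0,0,0]],
])

```text
clock: 25.6
position: [0.6068, 0.1743, 0.0302]
orientation: [-3.138, -0.002, 1.317]
contact_force: [-7.2, 4.1, -2.8]
grip_width: 0.0169
```

```bash
python3 st.py
```

```text
off x,y mm -0.6282329728000787 3.5337747166224815 z 30.170300817722037 F x,y,z 7.1617415664497015 4.112429911289193 -2.794785252543886 ori [-3.13849119e+00 -2.43250841e-03  1.31749010e+00] T [0.79377148 1.47608947 0.10145607] 25.6
```

apply_moves([
  [-1,[-0.0003,-0.0003,0.0007],[0,0,0]],
  [-1,[0.0003,-0.0004,0.0006],[0,0,0]],
  [-1,[0.0003,-0.0003,0],[0,0,0]],
  [-1,[0,0,0],[0,0,0]],
], squeeze=20)

```text
clock: 26.1
position: [0.6067, 0.1742, 0.0299]
orientation: [-3.14, -0.002, 1.317]
contact_force: [-6.3, 1.7, 2.8]
grip_width: 0.0174
```

```bash
python3 st.py
```

```text
off x,y mm -0.617076521765072 3.5989092266565197 z 29.910435364312853 F x,y,z 4.65589814521578 4.60358692210832 2.804575187171757 ori [-3.14003108e+00 -2.20820775e-03  1.31709518e+00] T [0.49455768 1.63773727 0.12082323] 26.1
```

Balanced light push, on the bench. Opening.

apply_moves([
  [-0.56,[0,0,0],[0,0,0]],
  [-0.5,[0,0,0],[0,0,0]],
  [-0.44,[0,0,0],[0,0,0]],
  [-0.38,[0,0,0],[0,0,0]],
  [-0.3,[0,0,0],[0,0,0]],
  [-0.2,[0,0,0],[0,0,0]],
  [-0.1,[0,0,0],[0,0,0]],
  [0,[0,0,0],[0,0,0]],
  [0,[0,0,0],[0,0,0]],
])

```text
clock: 27.22
position: [0.6078, 0.1714, 0.0293]
orientation: [3.141, 0.0, 1.315]
contact_force: [0.2, 0.1, -0.3]
grip_width: 0.0426
```

```bash
python3 st.py;  python3 - <<'E'
from fit import *
print(monitor.sense()['grip_width'])
p,d=imaging.snapshot("scene"); t=p[...,::-1]; cv2.imwrite("pics/scene8.png",t)
crop(t,170,180,250,240,10,"pics/s10.png",1.2)
E
```

```text
off x,y mm -3.58302733760216 4.128514853905961 z 29.31545638289275 F x,y,z -0.0044139136366144385 -0.21248151362027765 -0.3263671823790296 ori [3.14139526e+00 1.85517028e-05 1.31478181e+00] T [-0.00447014 -0.02106988 -0.01043039] 27.225
0.04261197365486723
```

View pics/s10.png

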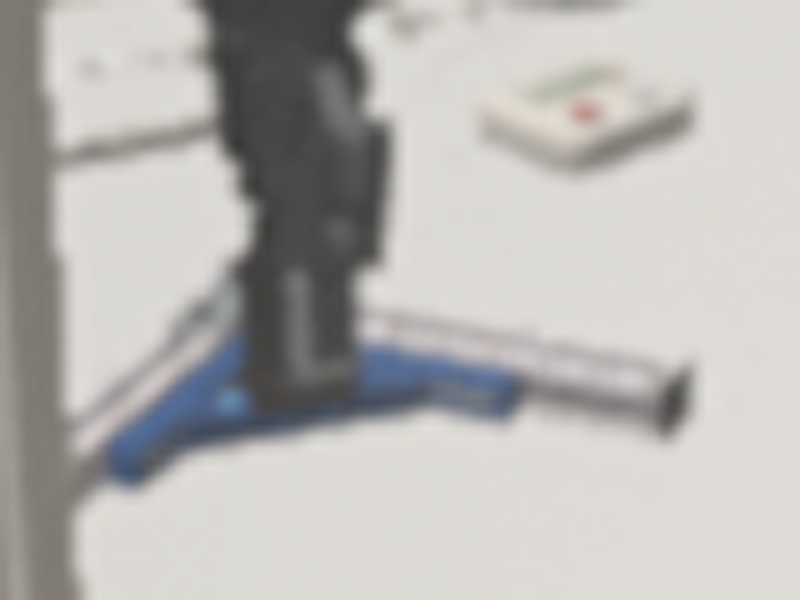

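apply_moves([
  [0,[0,0,-0.004],[0,0,0]],
  [0,[0,0,-0.008],[0,0,0]],
  [0,[0,0,-0.015],[0,0,0]],
  [0,[0,0,-0.025],[0,0,0]],
  [0,[0,0,-0.03],[0,0,0]],
  [0,[0,0,-0.03],[0,0,0]],
  [0,[0,0,-0.03],[0,0,0]],
  [0,[0,0,-0.02],[0,0,0]],
  [0,[-0.015,0,0],[0,0,0]],
  [0,[-0.03,0,0],[0,0,0]],
  [0,[-0.03,0,0],[0,0,0]],
  [0,[-0.03,0,0],[0,0,0]],
  [0,[-0.03,0,0],[0,0,0]],
  [0,[-0.03,0,0],[0,0,0]],
  [0,[-0.03,0,0],[0,0,0]],
  [0,[-0.03,0,0],[0,0,0]],
  [0,[-0.03,0,0],[0,0,0]],
  [0,[-0.03,0,0],[0,0,0]],
  [0,[-0.02,0,0],[0,0,0]],
  [0,[0,0,0],[0,0,0]],
])

```text
clock: 29.78
position: [0.5287, -0.1261, 0.1901]
orientation: [-3.139, 0.001, 1.31]
contact_force: [-0.8, 0.7, -0.4]
grip_width: 0.0426
```

```bash
python3 - <<'E'
from fit import *
p,d=imaging.snapshot("top"); t=p[...,::-1].copy(); cv2.imwrite("pics/top9.png",t); np.save("pics/top9.npy",d)
crop(t,130,120,230,200,8,"pics/c9.png")
p,d2=imaging.snapshot("scene"); crop(p[...,::-1],160,140,300,245,5,"pics/s11.png",1.2)
E
```

```text
(no output)
```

View pics/c9.png

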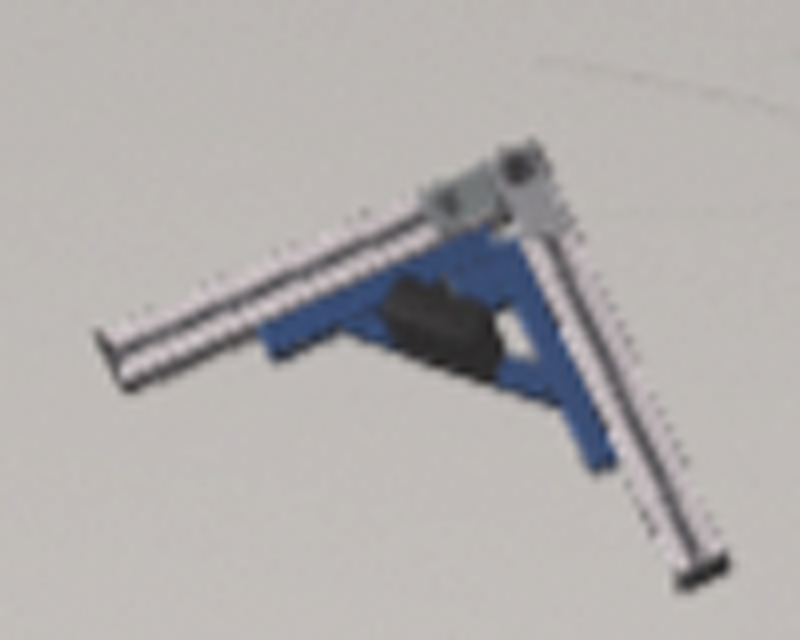

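View pics/s11.png

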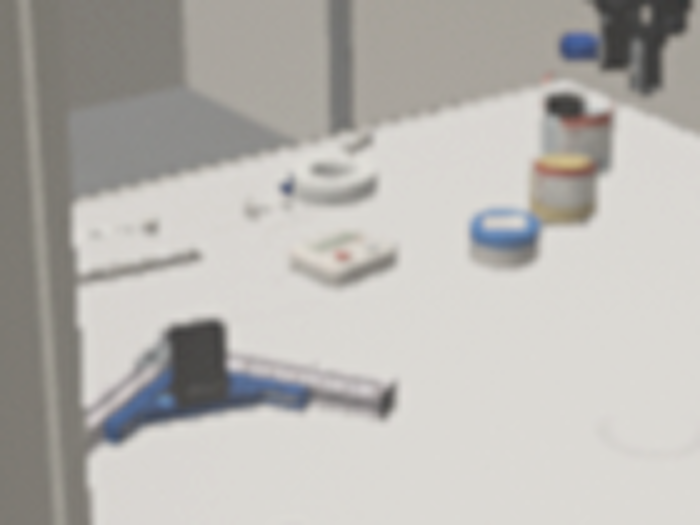

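```bash
python3 - <<'E'
import fit; from fit import *
def run(d,mask):
    z=zmap(d); uv,R=rays((130,130,235,205),[12,16,20]); zz=z[uv[:,1],uv[:,0]]; obs=(zz>11)*1.; ok=(zz<45)&(zz>-20)
    def model(x):
        o=[]
        for P in R:
            q=tf(P,*x[:3]); a=rect(q,1,153,-20,0); s=q+10; c,sn=np.cos(x[3]),np.sin(x[3]); s=np.stack([s[...,0]*c+s[...,1]*sn,-s[...,0]*sn+s[...,1]*c],-1)
            o.append(np.minimum(a,rect(s,-10,10,11,163)))
        return np.min(o,0)
    q=tf(R[2],661.6,163.3,2.1055); w=ok*(np.hypot(q[:,0]+5,q[:,1]+5)>50)*1.
    if mask: w*=~((q[:,0]>-6)&(q[:,1]>-6)&(q[:,0]<112)&(q[:,1]<112))
    return fit.fit(model,np.array([661.6,163.3,2.1055,-.03]),[3,3,.03,.05],obs,w)
print(run(np.load("pics/top0.npy"),False)); print(run(np.load("pics/top0.npy"),True)); print(run(np.load("pics/top9.npy"),True))
t=cv2.imread("pics/top9.png"); x,l=fit_color(t,(155,140,212,185),(661,163,2.1055),heights=(8,12,16)); print(x,l)
# slot lines
def slot(img,p0,p1):
    g=img.sum(-1).astype(np.float32); pts=[]
    p0,p1=np.array(p0,float),np.array(p1,float); e=(p1-p0)/np.linalg.norm(p1-p0); n=np.array([-e[1],e[0]])
    for s in np.arange(0,np.linalg.norm(p1-p0),.5):
        k=np.arange(-2.2,2.21,.1); q=p0+s*e+k[:,None]*n
        v=cv2.remap(g,q[:,0].astype(np.float32)[None],q[:,1].astype(np.float32)[None],cv2.INTER_LINEAR)[0]
        w=np.clip(np.percentile(v,60)-v,0,None)**2; pts.append(p0+s*e+n*(w*k).sum()/w.sum())
    W=p2w("top",pts,.02)[:,:2]; vx,vy,_,_=cv2.fitLine(W.astype(np.float32),cv2.DIST_HUBER,0,1e-4,1e-4).ravel(); return np.arctan2(vy,vx)
def ww(x,y,th,l=None):
    pass
for nm,l in(("top0",-.094),("top9",0.)):
    img=cv2.imread(f"pics/{nm}.png"); th=2.1055; R=lambda a:np.array([[np.cos(a),-np.sin(a)],[np.sin(a),np.cos(a)]]); o=np.array([661.6,163.3])
    A=[o+R(th)@[k,-10] for k in (50,145)]; B=[o+R(th)@(np.array([-10,-10])+R(l)@[0,k]) for k in (50,155)]
    pa=w2p("top",np.c_[np.array(A),[20,20]]/1000); pb=w2p("top",np.c_[np.array(B),[20,20]]/1000)
    a,b=slot(img,*pa),slot(img,*pb); print(nm,"between rails minus 90deg (rad)", ((b-a-np.pi/2+np.pi/2)%np.pi)-np.pi/2)
E
```

```text
Traceback (most recent call last):
AttributeError: 'function' object has no attribute 'fit'
```

```bash
python3 - <<'E'
from fit import *
def run(d,mask):
    z=zmap(d); uv,R=rays((130,130,235,205),[12,16,20]); zz=z[uv[:,1],uv[:,0]]; obs=(zz>11)*1.; ok=(zz<45)&(zz>-20)
    def model(x):
        o=[]
        for P in R:
            q=tf(P,*x[:3]); a=rect(q,1,153,-20,0); s=q+10; c,sn=np.cos(x[3]),np.sin(x[3]); s=np.stack([s[...,0]*c+s[...,1]*sn,-s[...,0]*sn+s[...,1]*c],-1)
            o.append(np.minimum(a,rect(s,-10,10,11,163)))
        return np.min(o,0)
    q=tf(R[2],661.6,163.3,2.1055); w=ok*(np.hypot(q[:,0]+5,q[:,1]+5)>50)*1.
    if mask: w*=~((q[:,0]>-6)&(q[:,1]>-6)&(q[:,0]<112)&(q[:,1]<112))
    return fit(model,np.array([661.6,163.3,2.1055,-.03]),[3,3,.03,.05],obs,w)
print(run(np.load("pics/top0.npy"),False)); print(run(np.load("pics/top9.npy"),True))
t=cv2.imread("pics/top9.png"); x,l=fit_color(t,(155,140,212,185),(661,163,2.1055),heights=(8,12,16)); print(x,l)
def slot(img,p0,p1):
    g=img.sum(-1).astype(np.float32); pts=[]
    p0,p1=np.array(p0,float),np.array(p1,float); e=(p1-p0)/np.linalg.norm(p1-p0); n=np.array([-e[1],e[0]])
    for s in np.arange(0,np.linalg.norm(p1-p0),.5):
        k=np.arange(-2.2,2.21,.1); q=p0+s*e+k[:,None]*n
        v=cv2.remap(g,q[:,0].astype(np.float32)[None],q[:,1].astype(np.float32)[None],cv2.INTER_LINEAR)[0]
        w=np.clip(np.percentile(v,60)-v,0,None)**2; pts.append(p0+s*e+n*(w*k).sum()/w.sum())
    W=p2w("top",pts,.02)[:,:2]; vx,vy,_,_=cv2.fitLine(W.astype(np.float32),cv2.DIST_HUBER,0,1e-4,1e-4).ravel(); return np.arctan2(vy,vx)
for nm,l in(("top0",-.094),("top9",0.)):
    img=cv2.imread(f"pics/{nm}.png"); th=2.1055; R=lambda a:np.array([[np.cos(a),-np.sin(a)],[np.sin(a),np.cos(a)]]); o=np.array([661.6,163.3])
    A=[o+R(th)@[k,-10] for k in (50,145)]; B=[o+R(th)@(np.array([-10,-10])+R(l)@[0,k]) for k in (50,155)]
    pa=w2p("top",np.c_[np.array(A),[20,20]]/1000); pb=w2p("top",np.c_[np.array(B),[20,20]]/1000)
    a,b=slot(img,*pa),slot(img,*pb); print(nm,a,b,"lean", ((b-a-np.pi/2+np.pi/2)%np.pi)-np.pi/2)
E
```

```text
(array([ 6.61467429e+02,  1.63338584e+02,  2.10368785e+00, -9.19722340e-02]), np.float64(84.48355256004552))
(array([6.61334685e+02, 1.63148803e+02, 2.09964848e+00, 4.74308128e-03]), np.float64(61.134499807878996))
[660.78821231 163.0380335    2.10524132] 6.3688406624456135
top0 -1.0367594 0.44047856 lean -0.09355843
top9 -1.0360681 0.5341494 lean -0.0005788803
```

```bash
python3 -c "
from bench import env,monitor
print(env.job_done()); print(monitor.sense()['clock'])"
```

```text
the job is handed in; nothing more can be done
None
the job is handed in; nothing more can be done
```

The middle-sized blue square now lies flush in the corner, and the leaning rail is fully out at a right angle. I handed the job in at about 30 s of the 64 s allowed.

- **Placing:** I gripped the square by its black grip, lifted it about 90 mm and set it down inside the corner. I slid it along the fixed rail so that it pushed the leaning rail out to its stop.
- **Pressing:** I levelled the gripper and trimmed its yaw until the twisting moment was near zero. I then held the square for 1.5 s at about 12.8 N against the leaning rail and 12.0 to 12.7 N against the fixed rail. These are net forces at the wrist, so friction may shift the actual load on each rail by a few newtons. The highest reading on either axis was about 13 N.
- **Letting go:** I eased the push to about 5 N each way, opened the gripper and backed off. The force reading was then close to zero.

**Last checks from the top camera:**
- **Rail angle:** the lines along the rail slots give a remaining lean of -0.0006 rad, against -0.094 rad at the start. A second fit, from the depth image, gave +0.005 rad. I trust that one less, because most of the rails' inner edges had to be masked out around the square.
- **Square:** its fitted pose matches the rails to within about 0.7 mm and a few thousandths of a radian. No gap shows in the pictures.
- **Other objects:** the tin, timer and bottle look undisturbed in the last close-up. The pen was outside it, and nothing came near it.

**Disagreement:** leg a met the fixed rail about 3.5 mm earlier than the top camera had predicted. The scene camera agreed with the contact, so I went by touch rather than by the picture.

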